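# Make up two water-sampling kits

### The arm

A 7-joint arm with a two-finger parallel gripper is mounted at the origin on the work surface. World frame = base frame: x ahead of the robot, y to its left, z up, the work surface at z = 0. Lengths are in m, angles in rad, forces in N, time in s.
With the tool pointing down it reaches from about 0.425 to 0.875 m from the base axis. Payload 4.7 kg.
Tool frame: the origin (TCP) lies midway between the tips of the shut fingers; the grasp point (between the pads) lies 19 mm behind it; z points along the fingers, y is the line along which they close (so a half turn about z gives the same grasp; the last joint's range is limited). The gripper opens to 87 mm and grips with 3 to 60 N. Pads are 19 mm wide; open, the fingers measure 117 mm over their backs; the gripper's body (75 mm by 190 mm) begins 51 mm behind the grasp point.
Start: joints at [0.014, 0.321, -0.07, 1.45, 0.023, 1.371, -0.057], TCP at [0.65, -0, 0.223] pointing down, gripper open.
Joint ranges: [-2.86, 2.86], [-0.3, 2.09], [-1.38, 1.24], [0.06, 2.45], [-1.56, 4.7], [0.09, 2.05], [-2.69, 2.69]. Speed limits (rad/s): [2.57, 2.57, 3.14, 3.14, 3.14, 3.14, 3.14].

### API

Orientations are given as a rotation vector (axis times angle).
In Python, from bench import ctrl, get_image, calibration gives the robot as it stands.
- The arm moves only by the tool apply_moves, never from a script. Its arguments are lists of equal length, an entry for each row: "dp": the shift along the tool's x, y, z in m, a list of three; "twist": the turn, a rotation vector about the tool's x, y, z in rad, a list of three; "fingers": the closure, from 0 (fully open) to 1 (shut). In form: {"dp": [[dx, dy, dz], ...], "twist": [[ax, ay, az], ...], "fingers": [fingers, ...]}. A call has 1 to 10 rows; each row shifts and turns the commanded pose from where the row before left it, along the tool's axes as they then stand; what a row does not reach is not made up. A row lasts 1/10 s, in which the tool goes at most 50 mm and 8.59 degrees, less where a joint would pass 70% of its speed; a pose out of reach is approached as far as the arm can. A call is refused whole if a number of a shift passes 0.05 or a number of a turn 0.15, either way. A call with a gripper value outside its range is refused whole. The fingers move at their own pace and stop on an object; "newtons" is the grip in N (left out, the last holds). Time passes only in rows, so rows that do not move let the fingers close. It gives the time, the measured TCP pose, the force, the opening and the grip force at its end, in the units of the state.
- ctrl.get_state(): the state, without advancing time (a new reading comes with each control period).
- get_image(name): name is "scene" or "side" or "wrist"; returns the picture (384x512x3 uint8, red, green, blue); there is no depth.
- calibration(name): a dict with "fx", "fy", "cx", "cy" (pixels), "eye" and "attitude" of the camera in the world; the wrist camera has in their place "hand_eye" (4x4, takes a point from camera to tool coordinates, whose origin is the TCP and whose axes are the flange's). Camera axes: x right, y up, looking along -z (the intrinsics and any distortion apply to the point x, -y, -z); pixel columns grow to the right and rows downward; lengths in m; the calibration is good to about 2 mm. A picture is of the moment at which its call begins: read the wrist's pose just before it. calibration takes no time and is no camera call.
- ctrl.close_job(): hands the job in; it is judged then, once.
The state is a dict: "time": time; "joint_positions": joint angles; "qd": joint speeds; "joint_torque": joint torques, N m; "position": TCP position; "tool_rot": TCP orientation; "ft_force": force on the tool from outside, world axes, zero at the start; "torque": the same for the moment, N m; "grip_width": opening from 0.0 (shut) to 1.0 (fully open); "grip_force": force on a finger pad.
Only numpy, scipy, OpenCV 4.12 (cv2) and the standard library are available. Lean on these libraries where they do the work, as an engineer would, in place of code of your own. Each camera call takes 0.05 s, during which the arm holds its last target. There are 200 camera calls.

### The job

Make up the two field kits from the stock standing on the bench: the amber bottle with the black cap, the red-lidded jar and the orange data logger go in the blue tray; the white bottle with the blue cap and the aluminium canister go in the yellow tray. Set each one upright on the floor of a compartment of its own (any compartment of the right tray), without dropping it or knocking it over. Leave the green-lidded jar, the amber bottle with the white cap and the blue cup standing where they are.

Things in the scene. Friction and masses are not known exactly. Their poses are not given: they have to be found in the camera images.
- blue_tray: Blue plastic kit tray, fixed to the bench, 250 mm long (its x axis) by 86 mm wide (its y), walls 24 mm high and 4 mm thick, floor 4 mm thick. Two cross walls divide it into three open compartments 78 by 78 mm, centred at x = -82, 0 and +82 mm, y = 0. Origin at the centre of its underside.
- yellow_tray: Yellow plastic kit tray, fixed to the bench, 168 mm long (its x axis) by 86 mm wide (its y), walls 24 mm high and 4 mm thick, floor 4 mm thick. One cross wall divides it into two open compartments 78 by 78 mm, centred at x = -41 and +41 mm, y = 0. Origin at the centre of its underside.
- amber_bottle: Small bottle with a brown amber body, 50 mm in diameter up to 56 mm, then a shoulder narrowing to 32 mm at 68 mm, and a black screw cap, 36 mm in diameter, from 68 to 88 mm (88 mm tall in all). 0.11 to 0.23 kg. Goes in the blue tray. Loose; origin at the centre of its underside, z up.
- red_jar: Straight round white plastic jar, 52 mm in diameter, 64 mm tall, its upper 14 mm a red lid (53 mm in diameter). 0.08 to 0.17 kg. Goes in the blue tray. Loose; origin at the centre of its underside, z up.
- logger: Data logger: an orange plastic block with rounded edges, 52 mm (x) by 50 mm (y), 62 mm tall, with a black display, a white and a green button on top. 0.09 to 0.20 kg. Goes in the blue tray; it fits a compartment at any yaw. Loose; origin at the centre of its underside, z up.
- white_bottle: Small bottle with a white plastic body, 50 mm in diameter up to 56 mm, then a shoulder narrowing to 32 mm at 68 mm, and a blue screw cap, 36 mm in diameter, from 68 to 88 mm (88 mm tall in all). 0.08 to 0.17 kg. Goes in the yellow tray. Loose; origin at the centre of its underside, z up.
- canister: Round bare-aluminium sample canister, 48 mm in diameter, 75 mm tall, with a dark groove at 58 to 61 mm below its aluminium screw lid (49 mm in diameter, a dark disc of 24 mm in the middle of its top). 0.10 to 0.21 kg. Goes in the yellow tray. Loose; origin at the centre of its underside, z up.
- green_jar: Straight round white plastic jar, 52 mm in diameter, 64 mm tall, its upper 14 mm a green lid (53 mm in diameter). Belongs to no kit: must stay where it is. Loose; origin at the centre of its underside, z up.
- amber_white_cap: Small bottle with a brown amber body, 50 mm in diameter up to 56 mm, then a shoulder narrowing to 32 mm at 68 mm, and a white screw cap, 36 mm in diameter, from 68 to 88 mm (88 mm tall in all). Belongs to no kit: must stay where it is. Loose; origin at the centre of its underside, z up.
- pestle_cup: Empty blue ceramic cup, open at the top, 54 mm in diameter at the rim, 60 mm tall. Belongs to no kit: must stay where it is. Loose; origin at the centre of its underside, z up.

How it is judged:
By the outcome, as a careful person would: the job done as asked, in the order asked, and still so for the second after the job is handed in, with the robot touching nothing.
It also fails if it takes over 128 s, if anything falls off the work surface, if the arm or the gripper's body presses on something with over 40 N, if the wrist force passes 120 N, or if a joint passes its speed limit or range.

## Working session

There is one attempt and no reset: what is moved stays moved. The work goes in short steps, Python scripts to look and compute and a tool call to move; the robot and the scene stay as the last step left them, time stands still between calls to the robot, and variables do not carry over. Pictures are saved under pics/ and viewed, at most 14 in all, crops included, and the job is handed in when it is done.

Besides the shell and the picture viewer there is one more tool, called after "Emit:" as name(argument=value, ...), one argument or row to a line, values as JSON. apply_moves: Moves the arm, as the interface text tells. Its arguments: {"type":"object","properties":{"dp":{"type":"array"},"twist":{"type":"array"},"fingers":{"type":"array"},"newtons":{"type":"number"}},"required":["dp","twist","fingers"]}

```bash
mkdir -p pics
python3 - <<'E'
from bench import ctrl,get_image,calibration
import cv2
s=ctrl.get_state();print(s)
for n in("scene","side","wrist"):
    print(n,calibration(n)); cv2.imwrite(f"pics/{n}0.png",cv2.resize(get_image(n)[:,:,::-1],(800,600),interpolation=cv2.INTER_CUBIC))
E
```

```text
{'time': 0.0, 'joint_positions': array([ 0.01410141,  0.32181049, -0.0700669 ,  1.45167611,  0.02259017,
        1.37081711, -0.05690541]), 'qd': array([-1.23176496e-04,  3.99470803e-05,  5.33152386e-04,  1.95125757e-04,
        3.73423164e-04, -7.43902640e-04,  8.06028910e-04]), 'joint_torque': array([-2.58547143e-04, -4.91284704e+01, -4.03903294e-01, -3.12526345e+01,
       -6.40594075e-02,  4.37659642e-02,  1.61017233e-04]), 'position': array([ 6.49437623e-01, -5.91120538e-05,  2.21468950e-01]), 'tool_rot': array([-2.22052238, -2.22053324,  0.00224056]), 'ft_force': array([0.28434085, 0.26221842, 0.07457146]), 'torque': array([-0.00103244,  0.01070454, -0.01359347]), 'grip_force': 0.0, 'grip_width': 1.0018891308713804}
scene {'fx': 451.91823675756524, 'fy': 451.91823675756524, 'cx': 255.34330720844807, 'cy': 198.30986752472774, 'eye': array([1.02312777, 0.59741376, 0.6057916 ]), 'attitude': array([0.40480003, 1.15176146, 2.28521803])}
side {'fx': 371.7895077988021, 'fy': 371.7895077988021, 'cx': 255.48279916647053, 'cy': 190.1568620313501, 'eye': array([0.4318935 , 0.60411506, 0.59154579]), 'attitude': array([ 0.0985218 , -1.21095915, -2.6962741 ])}
wrist {'fx': 339.93089073539824, 'fy': 339.93089073539824, 'cx': 253.04134445248224, 'cy': 192.57781114507964, 'hand_eye': array([[-3.09345976e-05,  9.66505548e-01,  2.56645718e-01,
         7.00966146e-02],
       [ 9.99999924e-01, -6.95221103e-05,  3.82348482e-04,
         1.06679559e-03],
       [ 3.87384481e-04,  2.56645710e-01, -9.66505473e-01,
        -1.62662720e-01],
       [ 0.00000000e+00,  0.00000000e+00,  0.00000000e+00,
         1.00000000e+00]])}
```

View pics/scene0.png

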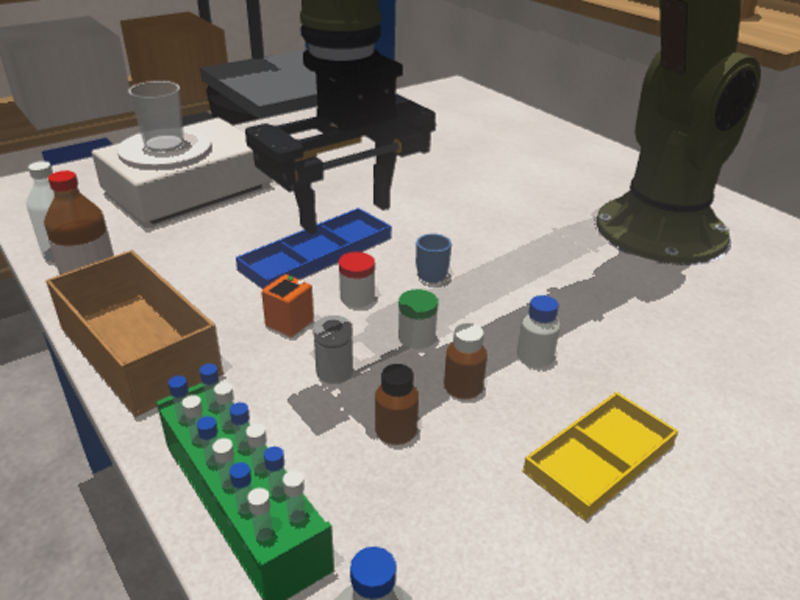

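View pics/side0.png

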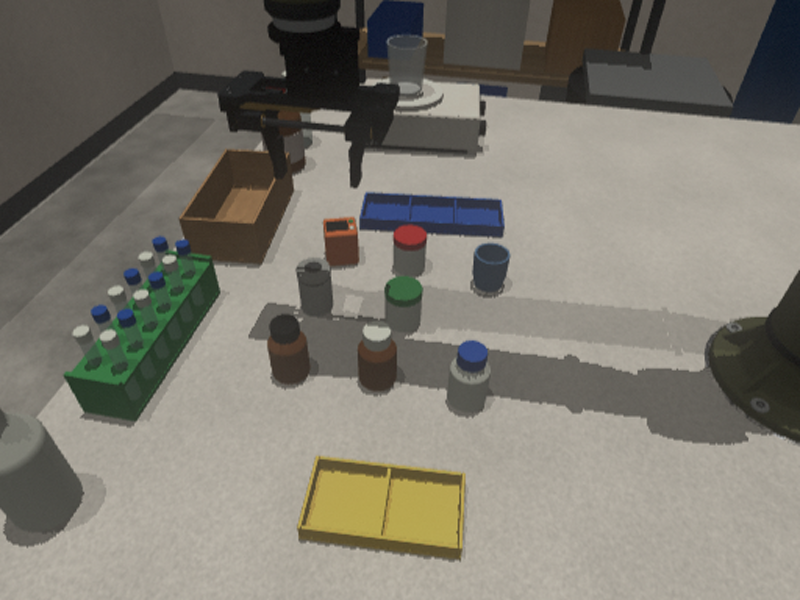

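The scene and side views show all eight objects and both trays; the cap, lid and tray-corner pixels I read off them go straight into the script below.

```bash
cat > h.py <<'E'
import numpy as np
from bench import ctrl,get_image,calibration
from scipy.spatial.transform import Rotation as R
def ray(cam,u,v,z,k=1.5625,st=None):
    c=calibration(cam); u/=k; v/=k
    d=np.array([(u-c['cx'])/c['fx'],-(v-c['cy'])/c['fy'],-1.])
    if cam=='wrist':
        H=c['hand_eye']; Rt=R.from_rotvec(st['tool_rot']).as_matrix()
        e=st['position']+Rt@H[:3,3]; d=Rt@H[:3,:3]@d
    else: e=c['eye']; d=R.from_rotvec(c['attitude']).as_matrix()@d
    return (e+d*(z-e[2])/d[2])[:2]
E
python3 - <<'E'
from h import *
np.set_printoptions(precision=4,suppress=True)
P=dict(amber=(.088,398,373,285,324),awc=(.088,468,331,377,332),white=(.088,544,303,472,350),red=(.064,357,262,410,236),green=(.064,418,301,404,289),
logger=(.062,288,288,340,227),can=(.075,333,328,314,267),cup=(.06,434,242,491,253))
for n,(z,a,b,c,d) in P.items(): print(n,ray('scene',a,b,z),ray('side',c,d,z))
for n,A,B in(('yel',[(526,463),(617,394),(677,433),(588,510)],[(318,458),(465,473),(462,548),(301,531)]),('blue',[(237,262),(362,210),(391,228),(266,285)],[(365,194),(502,200),(503,229),(361,223)])):
    for cam,C in(('scene',A),('side',B)):
        p=np.array([ray(cam,*q,.024) for q in C]); print(n,cam,p.mean(0),p.ravel())
E
```

```text
amber [0.6652 0.126 ] [0.6623 0.1269]
awc [0.5511 0.1123] [0.5483 0.1168]
white [0.4329 0.123 ] [0.4316 0.1226]
red [ 0.5551 -0.1237] [ 0.5504 -0.1211]
green [0.5415 0.0025] [0.5359 0.0039]
logger [ 0.6672 -0.1237] [ 0.6634 -0.124 ]
can [0.6726 0.0011] [ 0.6671 -0.0034]
cup [ 0.4239 -0.111 ] [ 0.4239 -0.1098]
yel scene [0.5061 0.2993] [0.5938 0.266  0.4248 0.2505 0.4197 0.3332 0.5863 0.3475]
yel side [0.4983 0.2967] [0.5836 0.262  0.4203 0.2473 0.4139 0.3312 0.5753 0.3465]
blue scene [ 0.5433 -0.2562] [ 0.6721 -0.2796  0.4205 -0.3127  0.4155 -0.2335  0.6649 -0.1989]
blue side [ 0.5341 -0.2586] [ 0.6635 -0.2874  0.4161 -0.3216  0.4086 -0.2299  0.6481 -0.1954]
```

View pics/wrist0.png

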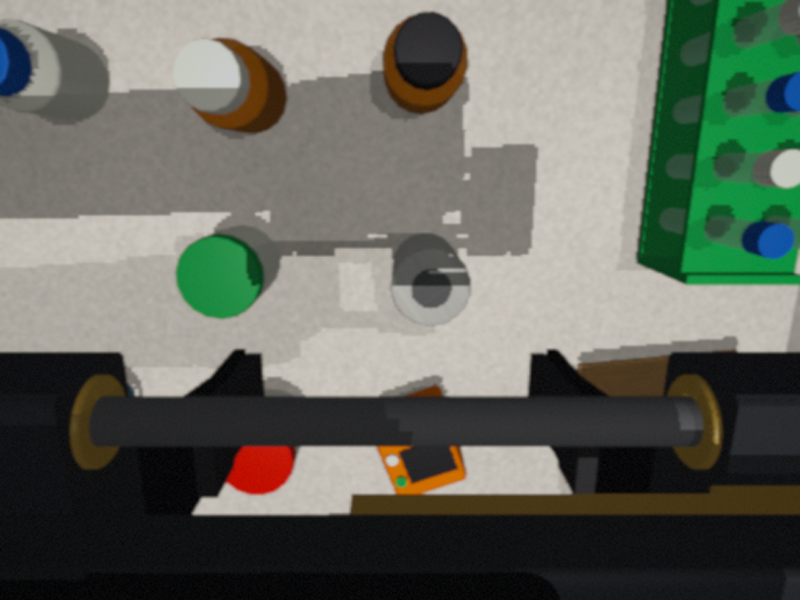

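The wrist view shows the amber cap at (428,45), green lid (219,276), canister (431,288), red lid about (262,460) and the logger about (422,460), turned roughly 15°. I'll cross-check these against the first estimates.

Run:
```python
from h import *
s=ctrl.get_state()
for n,u,v,z in(('amber',429,50,.088),('awc',208,76,.088),('green',219,276,.064),('can',431,289,.075),('loggerBtnL',400,495,.062),('loggerR',465,477,.062)): print(n,ray('wrist',u,v,z,st=s).round(4))
```

```text
amber [0.6676 0.1245]
awc [0.553  0.1121]
green [0.5415 0.0008]
can [ 0.6717 -0.0047]
loggerBtnL [ 0.6535 -0.1553]
loggerR [ 0.6982 -0.141 ]
```

Emit:
apply_moves(
  dp=[
    [0.03,0.004,0],
    [0.03,0.004,0],
    [0.03,0.004,0],
    [0.036,0.003,0],
    [0,0,0],
  ],
  twist=[
    [0,0,0],
    [0,0,0],
    [0,0,0],
    [0,0,0],
    [0,0,0],
  ],
  fingers=[0,0,0,0,0],
  newtons=20,
)

```text
time: 0.65
position: [0.6637, 0.1344, 0.2218]
tool_rot: [-2.208, -2.229, -0.004]
ft_force: [-0.5, 0.7, 0.3]
grip_width: 1.003
grip_force: 0.0
```

Emit:
apply_moves(
  dp=[
    [0,0,0.03],
    [0,0,0],
    [0,0,0],
  ],
  twist=[
    [0,0,0],
    [0,0,0],
    [0,0,0],
  ],
  fingers=[0,0,0],
)

```text
time: 0.95
position: [0.6644, 0.1252, 0.1918]
tool_rot: [-2.221, -2.22, 0.003]
ft_force: [0.1, -0.6, 0.0]
grip_width: 1.003
grip_force: 0.0
```

Run:
```python
from h import *
import cv2
s=ctrl.get_state(); print(s['position'],s['tool_rot'])
cv2.imwrite("pics/w1.png",cv2.resize(get_image('wrist')[:,:,::-1],(800,600),interpolation=cv2.INTER_CUBIC))
```

```text
[0.6644057  0.12524708 0.1918324 ] [-2.22137578 -2.22001652  0.00330449]
```

View pics/w1.png

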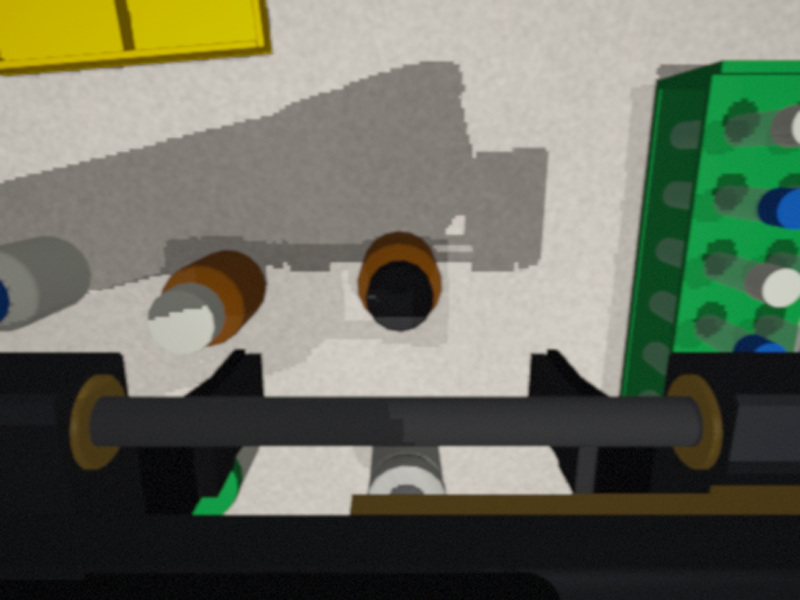

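The black cap's top is at about (400,297), which puts the bottle at (0.667, 0.126), consistent with the other views. Descending to grasp it.

Emit:
apply_moves(
  dp=[
    [0,0.0025,0.04],
    [0,0,0.04],
    [0,0,0.04],
    [0,0,0.03],
    [0,0,0.014],
    [0,0,0],
    [0,0,0],
  ],
  twist=[
    [0,0,0],
    [0,0,0],
    [0,0,0],
    [0,0,0],
    [0,0,0],
    [0,0,0],
    [0,0,0],
  ],
  fingers=[0,0,0,0,0,0,0],
)

```text
time: 1.7
position: [0.6691, 0.1262, 0.0307]
tool_rot: [2.221, 2.22, 0.004]
ft_force: [0.6, 0.5, 1.5]
grip_width: 0.997
grip_force: 0.0
```

Emit:
apply_moves(
  dp=[
    [0,0,0],
    [0,0,0],
    [0,0,0],
    [0,0,0],
    [0,0,0],
    [0,0,0],
    [0,0,0],
    [0,0,0],
  ],
  twist=[
    [0,0,0],
    [0,0,0],
    [0,0,0],
    [0,0,0],
    [0,0,0],
    [0,0,0],
    [0,0,0],
    [0,0,0],
  ],
  fingers=[1,1,1,1,1,1,1,1],
  newtons=20,
)

```text
time: 2.5
position: [0.6674, 0.126, 0.0287]
tool_rot: [-2.221, -2.221, 0.0]
ft_force: [-1.7, -0.2, 1.9]
grip_width: 0.567
grip_force: 20.0
```

Emit:
apply_moves(
  dp=[
    [0,0,-0.02],
    [0,0,-0.045],
    [0,0,-0.045],
    [-0.04,0,-0.03],
    [-0.048,0,0],
    [-0.048,0,0],
    [-0.048,-0.01,0],
    [-0.048,-0.01,0],
    [-0.048,-0.01,0],
    [-0.042,-0.01,0],
  ],
  twist=[
    [0,0,0],
    [0,0,0],
    [0,0,0],
    [0,0,0],
    [0,0,0],
    [0,0,0],
    [0,0,0],
    [0,0,0],
    [0,0,0],
    [0,0,0],
  ],
  fingers=[1,1,1,1,1,1,1,1,1,1],
)

```text
time: 3.5
position: [0.6264, -0.1992, 0.1681]
tool_rot: [2.223, 2.219, -0.002]
ft_force: [0.5, -0.3, -1.3]
grip_width: 0.569
grip_force: 20.0
```

Emit:
apply_moves(
  dp=[
    [-0.03,-0.005,0],
    [-0.02,0,0],
    [0,0,0],
    [0,0,0],
    [0,0,0],
  ],
  twist=[
    [0,0,0],
    [0,0,0],
    [0,0,0],
    [0,0,0],
    [0,0,0],
  ],
  fingers=[1,1,1,1,1],
)

```text
time: 4.0
position: [0.623, -0.2437, 0.1682]
tool_rot: [-2.218, -2.223, -0.002]
ft_force: [-0.7, 0.1, -1.4]
grip_width: 0.57
grip_force: 20.0
```

Run:
```python
from h import *
import cv2
s=ctrl.get_state(); print(s['position'],s['tool_rot'],s['grip_width'])
cv2.imwrite("pics/w2.png",cv2.resize(get_image('wrist')[:,:,::-1],(800,600),interpolation=cv2.INTER_CUBIC))
```

```text
[ 0.62303886 -0.24366666  0.168177  ] [-2.21776101e+00 -2.22344702e+00 -1.52456111e-03] 0.5702783069223866
```

View pics/w2.png

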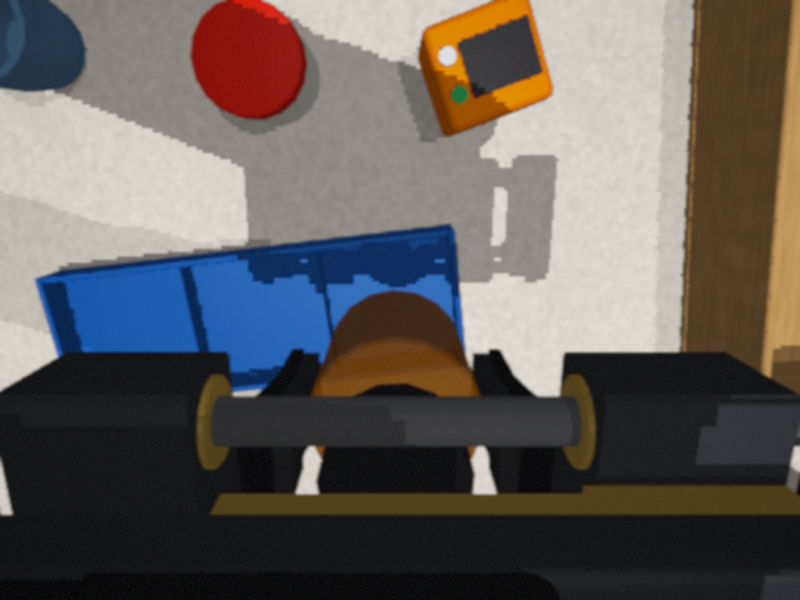

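The tray's rim corners show at (38,279) and (452,227), the red lid at (249,57), and the logger's face edge runs roughly (447,134) to (549,97). Computing positions from these.

Run:
```python
from h import *
s=ctrl.get_state()
a,b=[ray('wrist',*p,.024,st=s) for p in((38,279),(452,227))]
t=(b-a)/np.linalg.norm(b-a); n=np.array([t[1],-t[0]]); c=(a+b)/2+.043*n
print(a,b,np.linalg.norm(b-a),np.degrees(np.arctan2(t[1],t[0])),'C',c,[c+k*t for k in(-.082,.082)])
print('red',ray('wrist',249,57,.064,st=s))
q=[ray('wrist',*p,.062,st=s) for p in((447,125),(549,90))]; d=q[1]-q[0]
print('logger edge',q,np.linalg.norm(d),np.degrees(np.arctan2(d[1],d[0])))
```

```text
[ 0.41261456 -0.2421019 ] [ 0.65664314 -0.21067708] 0.24604362536074006 7.337889594245809 C [ 0.54012083 -0.26903733] [array([ 0.4587924 , -0.27951042]), array([ 0.62144927, -0.25856425])]
red [ 0.55585202 -0.12747927]
logger edge [array([ 0.6487132 , -0.15708582]), array([ 0.69664209, -0.14116019])] 0.05050547916337621 18.380416415885907
```

Emit:
apply_moves(
  dp=[
    [-0.01,-0.001,0.04],
    [0,0,0.04],
    [0,0,0.03],
    [0,0,0.015],
    [0,0,0.005],
    [0,0,0],
    [0,0,0],
  ],
  twist=[
    [0,0,0],
    [0,0,0],
    [0,0,0],
    [0,0,0],
    [0,0,0],
    [0,0,0],
    [0,0,0],
  ],
  fingers=[1,1,1,1,1,1,1],
)

```text
time: 4.75
position: [0.6232, -0.2562, 0.0407]
tool_rot: [2.219, 2.22, 0.002]
ft_force: [1.2, -0.5, -0.3]
grip_width: 0.571
grip_force: 20.0
```

Emit:
apply_moves(
  dp=[
    [0,0,0.002],
    [0,0,0.001],
    [0,0,0.001],
    [0,0,0],
    [0,0,0],
  ],
  twist=[
    [0,0,0],
    [0,0,0],
    [0,0,0],
    [0,0,0],
    [0,0,0],
  ],
  fingers=[1,1,1,1,1],
)

```text
time: 5.25
position: [0.6215, -0.256, 0.0346]
tool_rot: [2.221, 2.221, 0.0]
ft_force: [-0.6, -0.3, -1.8]
grip_width: 0.568
grip_force: 20.0
```

Emit:
apply_moves(
  dp=[
    [0,0,0.001],
    [0,0,0.001],
    [0,0,0],
    [0,0,0],
  ],
  twist=[
    [0,0,0],
    [0,0,0],
    [0,0,0],
    [0,0,0],
  ],
  fingers=[1,1,1,1],
)

```text
time: 5.65
position: [0.6216, -0.2561, 0.0327]
tool_rot: [2.221, 2.221, 0.0]
ft_force: [-1.1, 0.4, -1.2]
grip_width: 0.567
grip_force: 20.0
```

Emit:
apply_moves(
  dp=[
    [0,0,0.0005],
    [0,0,0],
    [0,0,0],
    [0,0,0],
    [0,0,0],
    [0,0,-0.02],
    [0,0,-0.04],
    [0,0,-0.04],
    [0,0,-0.04],
    [0,0,0],
  ],
  twist=[
    [0,0,0],
    [0,0,0],
    [0,0,0],
    [0,0,0],
    [0,0,0],
    [0,0,0],
    [0,0,0],
    [0,0,0],
    [0,0,0],
    [0,0,0],
  ],
  fingers=[1,0.35,0.25,0.2,0.2,0.2,0.2,0.2,0.2,0],
)

```text
time: 6.65
position: [0.6252, -0.2575, 0.1798]
tool_rot: [2.214, 2.213, 0.008]
ft_force: [0.4, 0.4, 0.5]
grip_width: 0.834
grip_force: 0.0
```

Emit:
apply_moves(
  dp=[
    [0.044,-0.022,0],
    [0.044,-0.022,0],
    [0.043,-0.023,0],
    [0,0,0.02],
    [0,0,0.04],
    [0,0,0.04],
    [0,0,0.03],
    [0,0,0.014],
    [0,0,0],
    [0,0,0],
  ],
  twist=[
    [0,0,0],
    [0,0,0],
    [0,0,0],
    [0,0,0],
    [0,0,0],
    [0,0,0],
    [0,0,0],
    [0,0,0],
    [0,0,0],
    [0,0,0],
  ],
  fingers=[0,0,0,0,0,0,0,0,0,0],
)

```text
time: 7.65
position: [0.5555, -0.1252, 0.0291]
tool_rot: [2.221, 2.22, 0.001]
ft_force: [0.5, -0.5, 0.6]
grip_width: 0.999
grip_force: 0.0
```

Run:
```python
from h import *
import cv2
s=ctrl.get_state(); print(s['position'],s['tool_rot'],s['grip_width'])
a=cv2.resize(get_image('scene')[100:330,80:450,::-1],(800,497),interpolation=cv2.INTER_CUBIC)
cv2.imwrite("pics/s3.png",a)
```

```text
[ 0.55548016 -0.12522763  0.02910181] [2.22060981e+00 2.22040006e+00 1.49582188e-03] 0.9993632984042294
```

View pics/s3.png

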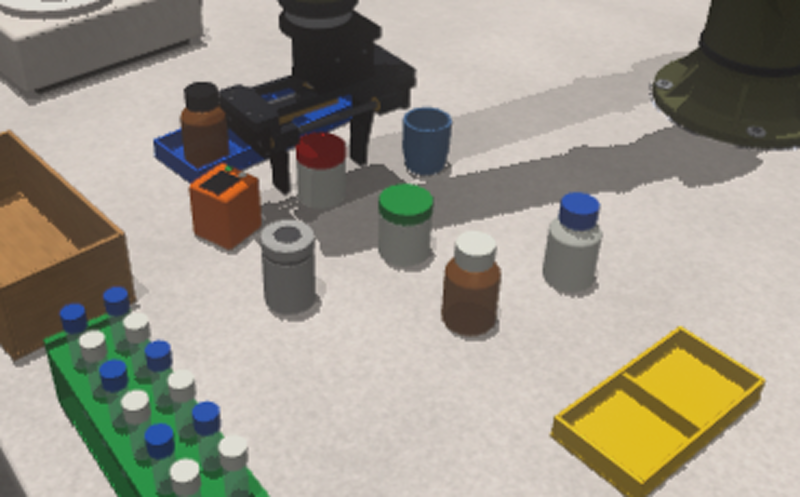

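The amber bottle stands in the far compartment at about (205,125), and the red jar at (321,170) is between the open fingers. Closing.

Emit:
apply_moves(
  dp=[
    [0,0,0],
    [0,0,0],
    [0,0,0],
    [0,0,0],
    [0,0,0],
    [0,0,0],
    [0,0,0],
    [0,0,-0.02],
    [0,0,-0.04],
    [0,0,-0.04],
  ],
  twist=[
    [0,0,0],
    [0,0,0],
    [0,0,0],
    [0,0,0],
    [0,0,0],
    [0,0,0],
    [0,0,0],
    [0,0,0],
    [0,0,0],
    [0,0,0],
  ],
  fingers=[1,1,1,1,1,1,1,1,1,1],
)

```text
time: 8.7
position: [0.5535, -0.1248, 0.128]
tool_rot: [-2.22, -2.22, 0.002]
ft_force: [0.9, -0.5, -1.0]
grip_width: 0.594
grip_force: 19.7
```

Emit:
apply_moves(
  dp=[
    [-0.04,-0.006,0],
    [-0.04,-0.005,0],
    [-0.035,-0.005,0],
    [-0.024,0,0],
    [0,0,0],
    [0,0,0.03],
    [0,0,0.04],
    [0,0,0.015],
    [0,0,0.006],
    [0,0,0],
  ],
  twist=[
    [0,0,0],
    [0,0,0],
    [0,0,0],
    [0,0,0],
    [0,0,0],
    [0,0,0],
    [0,0,0],
    [0,0,0],
    [0,0,0],
    [0,0,0],
  ],
  fingers=[1,1,1,1,1,1,1,1,1,1],
)

```text
time: 9.7
position: [0.5386, -0.2636, 0.0369]
tool_rot: [-2.22, -2.222, 0.0]
ft_force: [0.1, -0.2, -0.4]
grip_width: 0.592
grip_force: 19.7
```

Emit:
apply_moves(
  dp=[
    [0,0,0.002],
    [0,0,0.001],
    [0,0,0],
    [0,0,0],
  ],
  twist=[
    [0,0,0],
    [0,0,0],
    [0,0,0],
    [0,0,0],
  ],
  fingers=[1,1,1,1],
)

```text
time: 10.1
position: [0.539, -0.2642, 0.0348]
tool_rot: [2.221, 2.221, 0.001]
ft_force: [-0.5, 0.3, -1.5]
grip_width: 0.594
grip_force: 19.7
```

Emit:
apply_moves(
  dp=[
    [0,0,0.001],
    [0,0,0.001],
    [0,0,0.0005],
    [0,0,0],
  ],
  twist=[
    [0,0,0],
    [0,0,0],
    [0,0,0],
    [0,0,0],
  ],
  fingers=[1,1,1,1],
)

```text
time: 10.5
position: [0.5387, -0.264, 0.0321]
tool_rot: [2.221, 2.221, 0.0]
ft_force: [-1.7, 1.4, 4.1]
grip_width: 0.594
grip_force: 19.6
```

Emit:
apply_moves(
  dp=[
    [0,0,0],
    [0,0,0],
    [0,0,0],
    [0,0,0],
    [0,0,-0.02],
    [0,0,-0.04],
    [0,0,-0.04],
    [0.02,0,-0.04],
    [0.02,0.03,0],
    [0,0,0],
  ],
  twist=[
    [0,0,0],
    [0,0,0],
    [0,0,0],
    [0,0,0],
    [0,0,0],
    [0,0,0],
    [0,0,0],
    [0,0,0],
    [0,0,0],
    [0,0,0],
  ],
  fingers=[0.35,0.25,0.2,0.2,0.2,0.2,0.2,0,0,0],
)

```text
time: 11.5
position: [0.573, -0.2192, 0.1735]
tool_rot: [2.212, 2.226, 0.009]
ft_force: [1.0, 2.0, -0.0]
grip_width: 0.963
grip_force: 0.0
```

Emit:
apply_moves(
  dp=[
    [0.03,0.03,0],
    [0.03,0.03,0],
    [0,0.03,0],
    [0,0,0],
    [0,0,0],
  ],
  twist=[
    [0,0,0],
    [0,0,0],
    [0,0,0],
    [0,0,0],
    [0,0,0],
  ],
  fingers=[0,0,0,0,0],
)

```text
time: 12.0
position: [0.6578, -0.1645, 0.1702]
tool_rot: [-2.22, -2.22, 0.003]
ft_force: [-0.5, -0.2, 0.5]
grip_width: 1.006
grip_force: 0.0
```

Run:
```python
from h import *
import cv2
s=ctrl.get_state(); print(s['position'],s['tool_rot'],s['grip_width'])
cv2.imwrite("pics/w4.png",cv2.resize(get_image('wrist')[:,:,::-1],(800,600),interpolation=cv2.INTER_CUBIC))
```

```text
[ 0.65781576 -0.16445936  0.17021587] [-2.22034784 -2.22029638  0.00307889] 1.0059670746224922
```

View pics/w4.png

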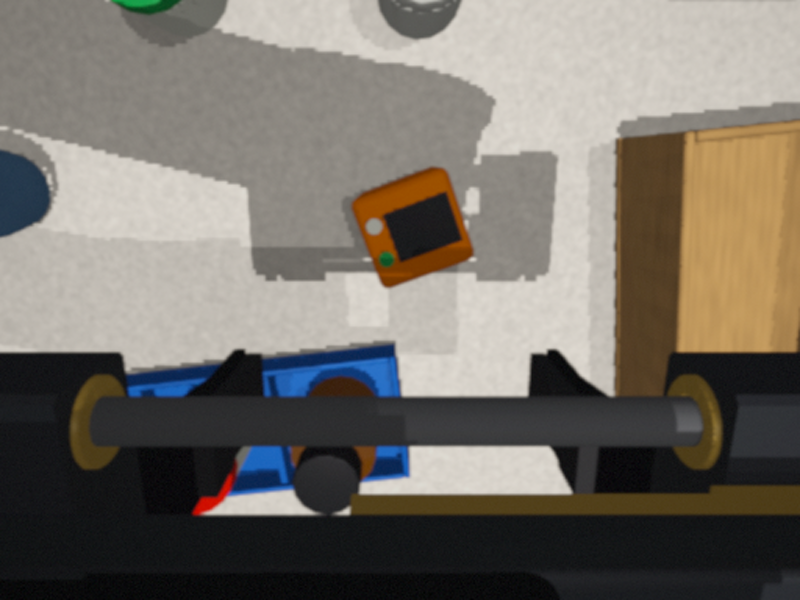

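The logger's top face has corners near (352,205), (443,168), (473,256) and (388,287), so it is centred at (412,229) with a yaw of about +21°. In the tray, the amber bottle stands at (330,450) and the red lid is partly visible.

Run:
```python
from h import *
s=ctrl.get_state()
q=np.array([ray('wrist',*p,.062,st=s) for p in((352,205),(443,168),(473,256),(388,287))])
print(q.mean(0),q.mean(0)-s['position'][:2])
for i in range(4):
    d=q[(i+1)%4]-q[i]; print(np.linalg.norm(d),np.degrees(np.arctan2(d[1],d[0])))
print('amber',ray('wrist',328,480,.092,st=s))
a=ray('wrist',394,344,.024,st=s);print('tray corner',a)
```

```text
[ 0.66760441 -0.12972306] [0.01025857 0.03542271]
0.0489488206103687 21.64339831585893
0.047107225129566895 -69.54610014651132
0.04697206416119958 -159.5204198683539
0.046154041647745565 112.89550199688878
amber [ 0.62322881 -0.25490468]
tray corner [ 0.65708046 -0.20473703]
```

Emit:
apply_moves(
  dp=[
    [0.037,0.0095,0],
    [0,0,0],
    [0,0,0.02],
    [0,0,0.02],
    [0,0,0.03],
    [0,0,0.04],
    [0,0,0.022],
    [0,0,0.01],
    [0,0,0],
    [0,0,0],
  ],
  twist=[
    [0,0,-0.122],
    [0,0,-0.122],
    [0,0,-0.122],
    [0,0,0],
    [0,0,0],
    [0,0,0],
    [0,0,0],
    [0,0,0],
    [0,0,0],
    [0,0,0],
  ],
  fingers=[0,0,0,0,0,0,0,0,0,0],
)

```text
time: 13.05
position: [0.6687, -0.1278, 0.0312]
tool_rot: [1.78, 2.586, 0.001]
ft_force: [0.1, -0.0, -0.2]
grip_width: 0.996
grip_force: 0.0
```

Emit:
apply_moves(
  dp=[
    [0,0,0],
    [0,0,0],
    [0,0,0],
    [0,0,0],
    [0,0,0],
    [0,0,0],
    [0,0,0],
    [0,0,0],
  ],
  twist=[
    [0,0,0],
    [0,0,0],
    [0,0,0],
    [0,0,0],
    [0,0,0],
    [0,0,0],
    [0,0,0],
    [0,0,0],
  ],
  fingers=[1,1,1,1,1,1,1,1],
)

```text
time: 13.85
position: [0.6678, -0.1272, 0.0297]
tool_rot: [-1.78, -2.588, 0.001]
ft_force: [-0.3, 0.3, 1.9]
grip_width: 0.598
grip_force: 20.0
```

Emit:
apply_moves(
  dp=[
    [0,0,-0.02],
    [0,0,-0.045],
    [0,0,-0.045],
    [0,0,-0.025],
    [0,0,0],
    [0,0,0],
    [0,0,0],
  ],
  twist=[
    [0,0,0],
    [0,0,0],
    [0,0,0.122],
    [0,0,0.122],
    [0,0,0.122],
    [0,0,0],
    [0,0,0],
  ],
  fingers=[1,1,1,1,1,1,1],
)

```text
time: 14.55
position: [0.6673, -0.1267, 0.1633]
tool_rot: [-2.217, -2.224, 0.002]
ft_force: [0.1, 0.5, -2.5]
grip_width: 0.592
grip_force: 20.0
```

Emit:
apply_moves(
  dp=[
    [0,-0.04,0],
    [-0.02,-0.04,0],
    [-0.03,-0.035,0],
    [-0.03,-0.035,0],
    [-0.03,-0.035,0],
    [-0.037,-0.027,0],
    [0,0,0],
    [0,0,0],
    [0,0,0],
  ],
  twist=[
    [0,0,0],
    [0,0,0],
    [0,0,0],
    [0,0,0],
    [0,0,0],
    [0,0,0],
    [0,0,0],
    [0,0,0],
    [0,0,0],
  ],
  fingers=[1,1,1,1,1,1,1,1,1],
)

```text
time: 15.45
position: [0.4564, -0.2727, 0.1638]
tool_rot: [-2.218, -2.223, -0.0]
ft_force: [0.4, -0.1, -1.7]
grip_width: 0.597
grip_force: 20.0
```

Emit:
apply_moves(
  dp=[
    [-0.001,-0.001,0.04],
    [0,0,0.04],
    [0,0,0.03],
    [0,0,0.012],
    [0,0,0.004],
    [0,0,0],
    [0,0,0],
  ],
  twist=[
    [0,0,0],
    [0,0,0],
    [0,0,0],
    [0,0,0],
    [0,0,0],
    [0,0,0],
    [0,0,0],
  ],
  fingers=[1,1,1,1,1,1,1],
)

```text
time: 16.15
position: [0.4566, -0.2755, 0.0402]
tool_rot: [2.219, 2.22, 0.002]
ft_force: [0.8, -1.7, -1.8]
grip_width: 0.599
grip_force: 20.0
```

Emit:
apply_moves(
  dp=[
    [0,0,0.002],
    [0,0,0.001],
    [0,0,0.001],
    [0,0,0],
    [0,0,0],
  ],
  twist=[
    [0,0,0],
    [0,0,0],
    [0,0,0],
    [0,0,0],
    [0,0,0],
  ],
  fingers=[1,1,1,1,1],
)

```text
time: 16.65
position: [0.455, -0.275, 0.0346]
tool_rot: [2.221, 2.221, 0.0]
ft_force: [-0.7, 0.4, -0.6]
grip_width: 0.596
grip_force: 20.0
```

Emit:
apply_moves(
  dp=[
    [0,0,0.001],
    [0,0,0.0005],
    [0,0,0],
    [0,0,0],
  ],
  twist=[
    [0,0,0],
    [0,0,0],
    [0,0,0],
    [0,0,0],
  ],
  fingers=[1,1,1,1],
)

```text
time: 17.05
position: [0.4552, -0.2751, 0.0336]
tool_rot: [2.221, 2.221, 0.0]
ft_force: [-2.1, 1.2, 4.0]
grip_width: 0.594
grip_force: 20.0
```

Emit:
apply_moves(
  dp=[
    [0,0,0],
    [0,0,0],
    [0,0,0],
    [0,0,0],
    [0,0,-0.02],
    [0,0,-0.04],
    [0,0,-0.04],
    [0,0,-0.04],
    [0,0,0],
    [0,0,0],
  ],
  twist=[
    [0,0,0],
    [0,0,0],
    [0,0,0],
    [0,0,0],
    [0,0,0],
    [0,0,0],
    [0,0,0],
    [0,0,0],
    [0,0,0],
    [0,0,0],
  ],
  fingers=[0.35,0.3,0.27,0.27,0.27,0.27,0.27,0,0,0],
)

```text
time: 18.05
position: [0.4556, -0.2753, 0.174]
tool_rot: [2.22, 2.22, 0.001]
ft_force: [0.5, 0.1, -0.7]
grip_width: 0.923
grip_force: 0.0
```

Emit:
apply_moves(
  dp=[
    [0.04,0,0],
    [0.048,0,0],
    [0.048,0,0],
    [0.048,0,0],
    [0.048,0,0],
    [0.048,0,0],
    [0.048,-0.007,0],
    [0.04,-0.008,0],
    [0.03,-0.0075,0],
    [0,0,0],
  ],
  twist=[
    [0,0,0],
    [0,0,0],
    [0,0,0],
    [0,0,0],
    [0,0,0],
    [0,0,0],
    [0,0,0],
    [0,0,0],
    [0,0,0],
    [0,0,0],
  ],
  fingers=[0,0,0,0,0,0,0,0,0,0],
)

```text
time: 19.05
position: [0.43, 0.1276, 0.1714]
tool_rot: [-2.21, -2.228, 0.003]
ft_force: [-0.3, -1.1, -0.6]
grip_width: 1.002
grip_force: 0.0
```

Emit:
apply_moves(
  dp=[
    [0,0,0],
    [0,0,0],
  ],
  twist=[
    [0,0,0],
    [0,0,0],
  ],
  fingers=[0,0],
)

```text
time: 19.25
position: [0.4322, 0.1216, 0.172]
tool_rot: [-2.223, -2.219, 0.003]
ft_force: [-0.5, 0.6, 0.3]
grip_width: 0.997
grip_force: 0.0
```

Run:
```python
from h import *
import cv2
s=ctrl.get_state(); print(s['position'],s['tool_rot'],s['grip_width'])
cv2.imwrite("pics/w5.png",cv2.resize(get_image('wrist')[:,:,::-1],(800,600),interpolation=cv2.INTER_CUBIC))
```

```text
[0.43222206 0.12159012 0.17201006] [-2.22285287 -2.21900954  0.00280698] 0.9974096627701388
```

View pics/w5.png

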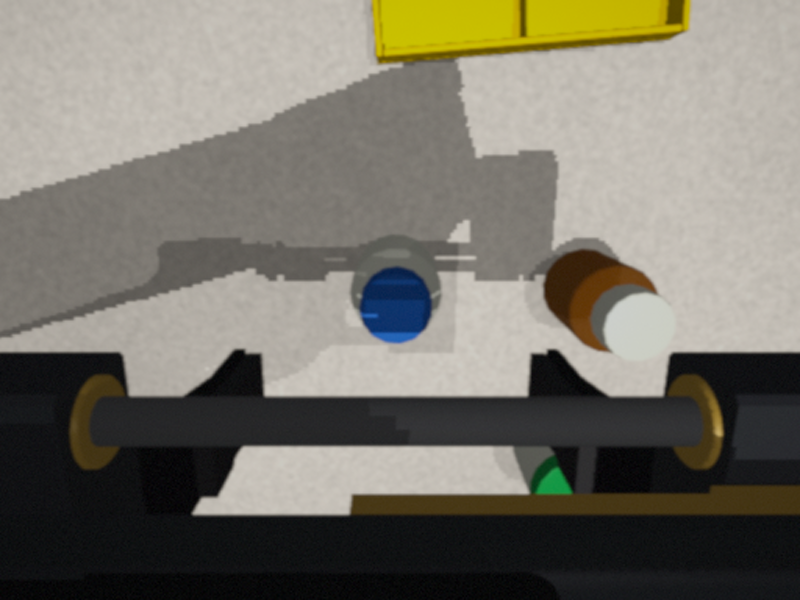

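The blue cap is at (396,305), the yellow tray's rim corners are at about (379,52) and (687,28), and the white cap is at (638,325).

Run:
```python
from h import *
s=ctrl.get_state()
print('white',ray('wrist',396,305,.088,st=s))
a,b=[ray('wrist',*p,.024,st=s) for p in((378,54),(687,28))]
t=(b-a)/np.linalg.norm(b-a); n=np.array([-t[1],t[0]]); c=(a+b)/2+.043*n
print(a,b,np.linalg.norm(b-a),np.degrees(np.arctan2(t[1],t[0])),c,c-.041*t,c+.041*t)
```

```text
white [0.43357997 0.12393108]
[0.42408716 0.24667675] [0.58872595 0.25898671] 0.16509834893459863 4.276020290825675 [0.50320042 0.29571204] [0.46231454 0.29265502] [0.54408629 0.29876905]
```

Emit:
apply_moves(
  dp=[
    [0,0.001,0.04],
    [0,0,0.04],
    [0,0,0.04],
    [0,0,0.015],
    [0,0,0.008],
    [0,0,0],
    [0,0,0],
  ],
  twist=[
    [0,0,0],
    [0,0,0],
    [0,0,0],
    [0,0,0],
    [0,0,0],
    [0,0,0],
    [0,0,0],
  ],
  fingers=[0,0,0,0,0,0,0],
)

```text
time: 20.0
position: [0.4345, 0.1228, 0.0309]
tool_rot: [2.222, 2.22, 0.002]
ft_force: [-0.1, 0.3, 0.4]
grip_width: 0.999
grip_force: 0.0
```

Emit:
apply_moves(
  dp=[
    [0,0,0],
    [0,0,0],
    [0,0,0],
    [0,0,0],
    [0,0,0],
    [0,0,0],
    [0,0,0],
    [0,0,0],
  ],
  twist=[
    [0,0,0],
    [0,0,0],
    [0,0,0],
    [0,0,0],
    [0,0,0],
    [0,0,0],
    [0,0,0],
    [0,0,0],
  ],
  fingers=[1,1,1,1,1,1,1,1],
)

```text
time: 20.8
position: [0.4334, 0.123, 0.0301]
tool_rot: [-2.221, -2.221, 0.001]
ft_force: [-1.6, -0.5, 2.8]
grip_width: 0.567
grip_force: 20.0
```

Emit:
apply_moves(
  dp=[
    [0,0,-0.02],
    [0,0,-0.04],
    [0,0,-0.04],
    [0.02,0,-0.02],
    [0.04,0.008,0],
    [0.04,0.01,0],
    [0.04,0.01,0],
    [0.031,0,0],
    [0,0,0],
    [0,0,0],
  ],
  twist=[
    [0,0,0],
    [0,0,0],
    [0,0,0],
    [0,0,0],
    [0,0,0],
    [0,0,0],
    [0,0,0],
    [0,0,0],
    [0,0,0],
    [0,0,0],
  ],
  fingers=[1,1,1,1,1,1,1,1,1,1],
)

```text
time: 21.8
position: [0.4609, 0.2942, 0.1492]
tool_rot: [-2.219, -2.223, 0.002]
ft_force: [-0.0, -0.2, -2.2]
grip_width: 0.567
grip_force: 20.0
```

Emit:
apply_moves(
  dp=[
    [0,0,0.04],
    [0,0,0.04],
    [0,0,0.02],
    [0,0,0.01],
    [0,0,0.002],
    [0,0,0],
    [0,0,0],
    [0,0,0],
  ],
  twist=[
    [0,0,0],
    [0,0,0],
    [0,0,0],
    [0,0,0],
    [0,0,0],
    [0,0,0],
    [0,0,0],
    [0,0,0],
  ],
  fingers=[1,1,1,1,1,1,1,1],
)

```text
time: 22.6
position: [0.4625, 0.2945, 0.0395]
tool_rot: [2.221, 2.221, 0.004]
ft_force: [-0.1, 0.1, -1.4]
grip_width: 0.571
grip_force: 20.0
```

Emit:
apply_moves(
  dp=[
    [0,0,0.002],
    [0,0,0.001],
    [0,0,0.0005],
    [0,0,0],
    [0,0,0],
  ],
  twist=[
    [0,0,0],
    [0,0,0],
    [0,0,0],
    [0,0,0],
    [0,0,0],
  ],
  fingers=[1,1,1,1,1],
)

```text
time: 23.1
position: [0.4615, 0.294, 0.0345]
tool_rot: [2.221, 2.221, -0.0]
ft_force: [0.3, 0.2, -2.1]
grip_width: 0.571
grip_force: 20.0
```

Emit:
apply_moves(
  dp=[
    [0,0,0.0007],
    [0,0,0],
    [0,0,0],
  ],
  twist=[
    [0,0,0],
    [0,0,0],
    [0,0,0],
  ],
  fingers=[1,1,1],
)

```text
time: 23.4
position: [0.4616, 0.294, 0.0342]
tool_rot: [2.221, 2.221, 0.0]
ft_force: [-1.6, -0.9, 2.6]
grip_width: 0.571
grip_force: 20.0
```

Emit:
apply_moves(
  dp=[
    [0,0,0],
    [0,0,0],
    [0,0,0],
    [0,0,0],
    [0,0,-0.02],
    [0,0,-0.04],
    [0,0,-0.04],
    [0,0,-0.04],
    [0,0,0],
    [0,0,0],
  ],
  twist=[
    [0,0,0],
    [0,0,0],
    [0,0,0],
    [0,0,0],
    [0,0,0],
    [0,0,0],
    [0,0,0],
    [0,0,0],
    [0,0,0],
    [0,0,0],
  ],
  fingers=[0.35,0.3,0.25,0.25,0.25,0.25,0.25,0,0,0],
)

```text
time: 24.4
position: [0.4621, 0.2943, 0.1749]
tool_rot: [2.221, 2.221, 0.004]
ft_force: [-0.4, 0.2, -0.5]
grip_width: 0.936
grip_force: 0.0
```

Emit:
apply_moves(
  dp=[
    [-0.037,0.026,0],
    [-0.037,0.026,0],
    [-0.037,0.026,0],
    [-0.037,0.026,0],
    [-0.037,0.026,0],
    [-0.037,0.026,0],
    [-0.037,0.026,0],
    [-0.038,0.027,0],
    [0,0,0],
    [0,0,0],
  ],
  twist=[
    [0,0,0],
    [0,0,0],
    [0,0,0],
    [0,0,0],
    [0,0,0],
    [0,0,0],
    [0,0,0],
    [0,0,0],
    [0,0,0],
    [0,0,0],
  ],
  fingers=[0,0,0,0,0,0,0,0,0,0],
)

```text
time: 25.4
position: [0.6697, -0.0048, 0.171]
tool_rot: [-2.223, -2.216, 0.005]
ft_force: [0.6, 0.5, 0.8]
grip_width: 1.002
grip_force: 0.0
```

Run:
```python
from h import *
import cv2
s=ctrl.get_state(); print(s['position'],s['tool_rot'],s['grip_width'])
cv2.imwrite("pics/w6.png",cv2.resize(get_image('wrist')[:,:,::-1],(800,600),interpolation=cv2.INTER_CUBIC))
```

```text
[ 0.66966787 -0.00480687  0.170979  ] [-2.22270416 -2.21587759  0.00475373] 1.0019857068215754
```

View pics/w6.png

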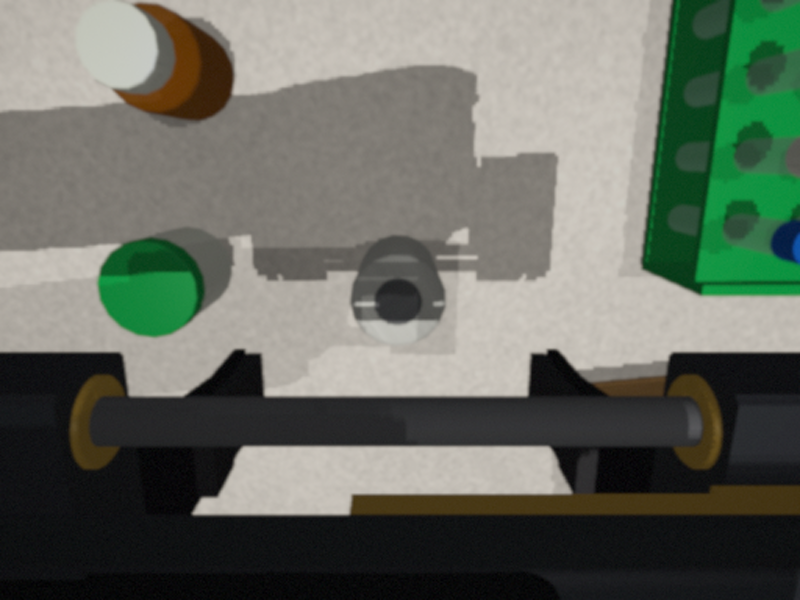

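The canister's lid is centred at (398,301), which gives about (0.671, -0.003), so it is under the tool. Descending and closing.

Emit:
apply_moves(
  dp=[
    [0,0,0.04],
    [0,0,0.04],
    [0,0,0.04],
    [0,0,0.015],
    [0,0,0.008],
    [0,0,0],
    [0,0,0],
  ],
  twist=[
    [0,0,0],
    [0,0,0],
    [0,0,0],
    [0,0,0],
    [0,0,0],
    [0,0,0],
    [0,0,0],
  ],
  fingers=[0,0,0,0,0,0,0],
)

```text
time: 26.15
position: [0.672, -0.0025, 0.033]
tool_rot: [2.219, 2.22, 0.004]
ft_force: [0.4, 0.3, 2.2]
grip_width: 0.997
grip_force: 0.0
```

Emit:
apply_moves(
  dp=[
    [0,0,0],
    [0,0,0],
    [0,0,0],
    [0,0,0],
    [0,0,0],
    [0,0,0],
    [0,0,0],
    [0,0,0],
  ],
  twist=[
    [0,0,0],
    [0,0,0],
    [0,0,0],
    [0,0,0],
    [0,0,0],
    [0,0,0],
    [0,0,0],
    [0,0,0],
  ],
  fingers=[1,1,1,1,1,1,1,1],
  newtons=25,
)

```text
time: 26.95
position: [0.6705, -0.0031, 0.0309]
tool_rot: [2.222, 2.221, -0.0]
ft_force: [0.1, 0.8, 0.9]
grip_width: 0.551
grip_force: 25.0
```

Emit:
apply_moves(
  dp=[
    [0,0,-0.02],
    [0,0,-0.04],
    [0,0,-0.04],
    [0,0,-0.04],
    [0.043,-0.018,0],
    [0.043,-0.018,0],
    [0.043,-0.018,0],
    [0.043,-0.018,0],
    [0.043,-0.018,0],
    [0.043,-0.018,0],
  ],
  twist=[
    [0,0,0],
    [0,0,0],
    [0,0,0],
    [0,0,0],
    [0,0,0],
    [0,0,0],
    [0,0,0],
    [0,0,0],
    [0,0,0],
    [0,0,0],
  ],
  fingers=[1,1,1,1,1,1,1,1,1,1],
)

```text
time: 27.95
position: [0.5613, 0.2564, 0.1706]
tool_rot: [2.221, 2.221, -0.0]
ft_force: [0.8, 0.7, -1.4]
grip_width: 0.549
grip_force: 25.0
```

Emit:
apply_moves(
  dp=[
    [0.043,-0.0155,0],
    [0,0,0],
    [0,0,0],
    [0,0,0],
  ],
  twist=[
    [0,0,0],
    [0,0,0],
    [0,0,0],
    [0,0,0],
  ],
  fingers=[1,1,1,1],
)

```text
time: 28.35
position: [0.5477, 0.2963, 0.1704]
tool_rot: [2.223, 2.219, -0.002]
ft_force: [-0.6, -0.9, -0.9]
grip_width: 0.555
grip_force: 25.0
```

Emit:
apply_moves(
  dp=[
    [0,0,0.04],
    [0,0,0.04],
    [0,0,0.035],
    [0,0,0.013],
    [0,0,0.004],
    [0,0,0.001],
    [0,0,0],
    [0,0,0],
    [0,0,0],
  ],
  twist=[
    [0,0,0],
    [0,0,0],
    [0,0,0],
    [0,0,0],
    [0,0,0],
    [0,0,0],
    [0,0,0],
    [0,0,0],
    [0,0,0],
  ],
  fingers=[1,1,1,1,1,1,1,1,1],
)

```text
time: 29.25
position: [0.5479, 0.2985, 0.0393]
tool_rot: [2.221, 2.221, 0.004]
ft_force: [-0.5, 0.6, -1.9]
grip_width: 0.551
grip_force: 25.0
```

Emit:
apply_moves(
  dp=[
    [0,0,0.001],
    [0,0,0.001],
    [0,0,0],
    [0,0,0],
  ],
  twist=[
    [0,0,0],
    [0,0,0],
    [0,0,0],
    [0,0,0],
  ],
  fingers=[1,1,1,1],
)

```text
time: 29.65
position: [0.5469, 0.2979, 0.0358]
tool_rot: [2.221, 2.222, -0.0]
ft_force: [0.1, -0.7, -1.6]
grip_width: 0.551
grip_force: 25.0
```

Emit:
apply_moves(
  dp=[
    [0,0,0.001],
    [0,0,0.0005],
    [0,0,0],
    [0,0,0],
  ],
  twist=[
    [0,0,0],
    [0,0,0],
    [0,0,0],
    [0,0,0],
  ],
  fingers=[1,1,1,1],
)

```text
time: 30.05
position: [0.5471, 0.2982, 0.0348]
tool_rot: [2.221, 2.221, 0.001]
ft_force: [-1.8, -1.3, 3.0]
grip_width: 0.553
grip_force: 25.0
```

Emit:
apply_moves(
  dp=[
    [0,0,0],
    [0,0,0],
    [0,0,0],
    [0,0,0],
    [0,0,-0.02],
    [0,0,-0.04],
    [0,0,-0.04],
    [0,0,-0.04],
    [0,0.04,-0.03],
    [0,0,0],
  ],
  twist=[
    [0,0,0],
    [0,0,0],
    [0,0,0],
    [0,0,0],
    [0,0,0],
    [0,0,0],
    [0,0,0],
    [0,0,0],
    [0,0,0],
    [0,0,0],
  ],
  fingers=[0.35,0.3,0.25,0.25,0.25,0.25,0.25,0.25,0.25,0.25],
)

```text
time: 31.05
position: [0.5936, 0.2974, 0.2099]
tool_rot: [2.222, 2.213, 0.017]
ft_force: [1.3, -0.2, -0.2]
grip_width: 0.753
grip_force: 0.0
```

Emit:
apply_moves(
  dp=[
    [-0.045,0,0],
    [-0.045,0.02,0],
    [-0.045,0.02,0],
    [-0.045,0.02,0],
    [-0.045,0,0],
    [0,0,0],
    [0,0,0],
  ],
  twist=[
    [0,0,0],
    [0,0,0],
    [0,0,0],
    [0,0,0],
    [0,0,0],
    [0,0,0],
    [0,0,0],
  ],
  fingers=[0,0,0,0,0,0,0],
)

```text
time: 31.75
position: [0.6468, 0.0709, 0.2035]
tool_rot: [-2.225, -2.217, 0.002]
ft_force: [-0.2, 0.6, 0.0]
grip_width: 1.002
grip_force: 0.0
```

Run:
```python
from h import *
import cv2
for n in('scene','side'): cv2.imwrite(f"pics/{n}9.png",cv2.resize(get_image(n)[:,:,::-1],(800,600),interpolation=cv2.INTER_CUBIC))
```

```text
(no output)
```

View pics/scene9.png

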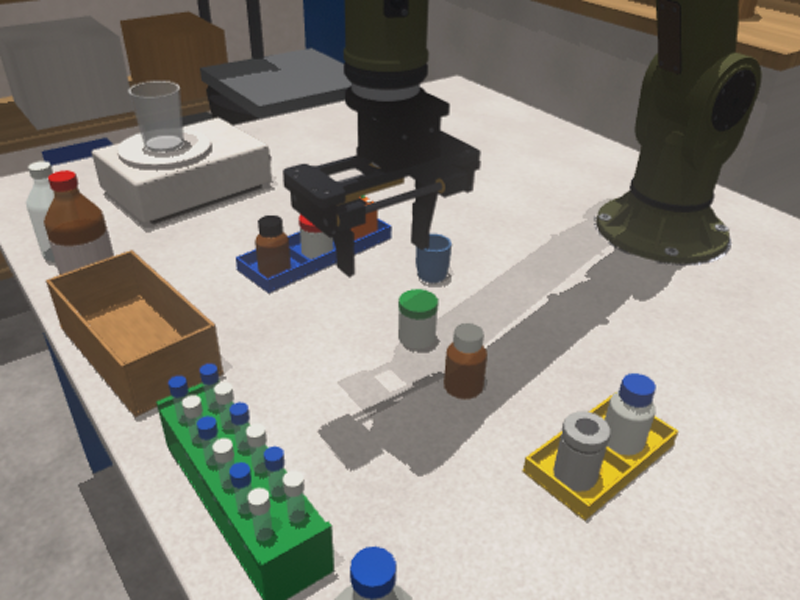

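View pics/side9.png

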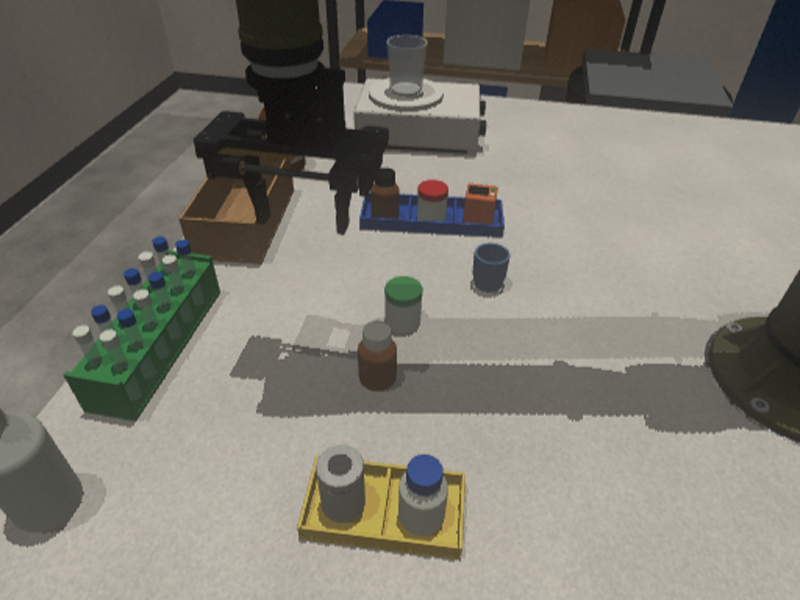

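In both views all five items stand upright in compartments of their own: blue tray in the side view at (385,195), (432,200) and (481,203), yellow tray at (341,485) and (424,495). The green jar, white-capped bottle and cup are where they started, and the arm is clear of everything, so I'm handing in.

```bash
python3 -c "
from bench import ctrl
print(ctrl.close_job())"
```

```text
the job is handed in; nothing more can be done
None
```

I handed the job in at about 32 s: all five items stand upright in compartments of their own in the right trays, and the green-lidded jar, white-capped amber bottle and blue cup are where they were; no verdict came back.

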